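Lay the guest tray from the drying mat

ROBOT

A 6-joint arm with a two-finger parallel gripper is mounted at the origin on the work surface. World frame = base frame: x ahead of the robot, y to its left, z up, the work surface at z = 0. Lengths are in m, angles in degrees, forces in N, time in s.
With the tool pointing down it reaches from about 0.35 to 0.925 m from the base axis. Payload 6.4 kg.
Tool frame: the origin (TCP) lies at the very end of the fingers, on their centre line; the grasp point (between the pads) lies 19 mm behind it (tcp_to_grasp is the distance from the TCP to the grasp point, in m); z points along the fingers, y is the line along which they close (so a half turn about z gives the same grasp; the last joint's range is limited). The gripper opens to 85 mm and grips with 20 to 120 N. Pads are 22 mm wide; open, the fingers measure 114 mm over their backs; the gripper's body (76 mm by 85 mm) begins 54 mm behind the grasp point. The pads swing forward as they close: fully open they stand 13 mm farther back than shut.
Start: joints at [-85.606, 14.043, 89.255, -0, 76.702, -9.975], TCP at [0.161, -0.63, 0.231] pointing down, gripper open.
Joint ranges: [-179.41, 179.41], [-58.25, 129.5], [7.25, 145.43], [-54.29, 234.29], [11.92, 165.04], [-157.13, 157.13]. Speed limits (degrees/s): [147.25, 147.25, 180, 180, 180, 180].

INTERFACE

Orientations are given as [roll, pitch, yaw] about the fixed x, y, z axes, in that order (R = Rz(yaw) Ry(pitch) Rx(roll)).
In Python, from station import * gives the robot as it stands. Calls block until the motion is done:
- goto(position, orientation): joint-space move of the TCP to a pose.
- line_to(position, rot=None, feed=0.15, guard=None): straight line of the TCP; rot=None keeps the orientation; feed is the mean speed in m/s. With guard (N) it stops when the force on the tool has changed by that much, and returns True; else False.
- goto_joints(angles): joint-space move.
- grip(opening, f_grip=None): finger opening in m; f_grip is the grip in N (None keeps the last); returns when the fingers have stopped.
- wait(seconds).
- ik(position, orientation): joint angles nearest the present ones, or None.
- snapshot(name): name is "side" or "top"; returns a dict with "image" (400x640x3 uint8, red, green, blue), "mtx" (3x3 intrinsics, pixels), "dist" ([k1, k2, p1, p2, k3] as OpenCV has them; the pictures are not rectified), "origin" and "attitude" of the camera in the world. Camera axes: x right, y down, z forward; pixel columns grow to the right and rows downward; lengths in m; the calibration is good to about 2 mm. A picture is of the moment at which its call begins. There is no depth.
A pose or a line that the arm cannot do raises PlanningError and nothing moves.
- finish_job(): hands the job in; it is judged then, once.
Readings, each from a call of its own:
- read_time(): time.
- read_joints(): joint angles.
- read_joint_vel(): joint speeds.
- read_tau(): joint torques, N m.
- read_ee_pos(): TCP position.
- read_tool_rot(): TCP orientation.
- read_contact_force(): force on the tool from outside, world axes, zero at the start.
- read_moment(): the same for the moment, N m.
- read_gripper_width(): finger opening in m.
- read_gripper_force(): force on a finger pad.
Only numpy, scipy, OpenCV 4.12 (cv2) and the standard library are available. Lean on these libraries where they do the work, as an engineer would, in place of code of your own. Each camera call takes 0.05 s, during which the arm holds its last target. There are 200 camera calls.

TASK

The things on the ribbed grey mat have dried: lay the wooden tray with them around the white oblong dish that is already on it (left, right and behind as seen from the robot, square to the dish). Set the blue ramekin in the middle of the dish; lay the green fork to the left of the dish and the steel scoop to its right, each with its centre line about 4 cm out from the end of the dish, parallel to the dish's ends and with its mid-length level with the dish's middle, tines and scoop mouth pointing away from the robot; stand the flap-capped glass jar behind the dish, centred on the line of the dish's left end and level with the milk jug, and the red-button canister midway between jar and jug, in one row with them and touching neither. Put the ramekin and the glass jar down gently without dropping them, leave the dish, the jug and the black-lidded tin standing where they are, and let go of everything.

Things in the scene. Friction and masses are not known exactly. Their poses are not given: they have to be found in the camera images.
- tray: Wooden serving tray to be laid, fixed, 290 mm deep (x) by 330 mm wide (y), dark rim 16 mm high and 7 mm thick; its flat floor is 6 mm above the cart top. Origin: centre of its underside, on the cart top; x points away from the robot to the tray's back edge, y to its left edge. It lies to one side of the robot's middle, left or right, with the drying mat on the other side.
- dish: White oblong ceramic dish already standing on the tray floor (leave it there): 95 mm deep (x) by 140 mm wide (y), walls 22 mm high and 5 mm thick, flat inner floor 85 by 130 mm, 5 mm above its underside. Origin: centre of its underside; x points to the back (away from the robot), y to its left end. Loose, about 0.5 kg.
- jug: Small stainless milk jug already standing on the tray behind the dish's right end (leave it there): 56 mm diameter, 62 mm high, its handle sticks out 47 mm from the axis to the right (-y), with a short spout to the left. Origin: centre of its underside; x points to the tray's back, y to its left, parallel to the tray's. Loose.
- ramekin: Blue ceramic ramekin, an open round pot 60 mm in diameter and 42 mm high, wall 4 mm, standing upright on the mat. Origin: centre of its underside, z up. About 0.18 kg.
- jar: Amber glass jar, 58 mm in diameter up to 44 mm height, with a white cap (48 mm diameter, from 52 to 64 mm) bearing a shut orange hinged flap; 67 mm high in all, standing upright on the mat; take it by the glass. Origin: centre of its underside, z up. About 0.24 kg.
- canister: Small aluminium canister with a WHITE lid and a RED round press button (21 mm) in the middle of it: 46 mm in diameter (lid 47 mm), 60 mm high, 65 mm with the button, standing upright on the mat. Origin: centre of its underside, z up. About 0.16 kg.
- tin: Bystander: a tin of the same size and aluminium body as the canister but with a plain BLACK lid and no button (47 mm diameter, 63 mm high), standing on the mat among the others; leave it there. Origin: centre of its underside.
- fork: Green plastic fork lying flat on the mat, 150 mm long; handle a straight bar 11 mm wide and 7 mm high, which runs from 75 mm behind the origin to 23 mm ahead of it; four-tined head 24 mm wide and 4 mm thick. Origin: middle of its length, on its underside; x points to the tines, z up. 25 g; it can be gripped across the handle at the origin.
- scoop: Stainless scoop lying flat on the mat, 150 mm long; round handle 14 mm in diameter from 75 mm behind the origin to 17 mm ahead of it, then an open trough 58 mm long, 36 mm wide and 20 mm high with its mouth at the front. Origin: middle of its length, on its underside; x points to the mouth, z up. About 90 g; it can be gripped across the handle at the origin.
- mat: Grey ribbed silicone drying mat, fixed, 270 mm deep (x) by 330 mm wide (y), 6 mm thick to the rib tops. On it at the start: ramekin, jar, canister and tin in a row along its back, about 84 mm apart, in any order; fork and scoop crosswise at its front, about 65 mm apart, in either order. Origin: centre of its underside; x points away from the robot.
There are look-alikes about, which are no part of the job. Leave any yellow look-alike of the ramekin alone. Leave any purple look-alike of the canister alone.

How it is judged:
By the outcome, as a careful person would: the job done as asked, in the order asked, and still so for the second after the job is handed in, with the robot touching nothing.
It also fails if it takes over 120 s, if anything falls off the work surface, if the arm or the gripper's body presses on something with over 40 N, if the wrist force passes 120 N, or if a joint passes its speed limit or range.

## Working session

There is one attempt and no reset: what is moved stays moved. The work goes in short steps, each a Python script; the robot and the scene stay as the last script left them, time stands still between calls to the robot, and variables do not carry over. Pictures are saved under pics/ and viewed, at most 14 in all, crops included, and the job is handed in when it is done.

```bash
ls; mkdir -p pics
python3 - <<'E'
from station import *
import cv2
for n in("top","side"):
    s=snapshot(n); cv2.imwrite(f"pics/{n}0.png",s["image"][:,:,::-1]); print(n,s["mtx"],s["dist"],s["origin"],s["attitude"])
print(read_time(),read_ee_pos(),read_tool_rot(),read_gripper_width())
E
```

```text
pics
top [[387.81334444   0.         317.23978626]
 [  0.         387.81334444 198.37340778]
 [  0.           0.           1.        ]] [-0.07718241  0.          0.          0.          0.        ] [ 0.40269649 -0.05192285  0.91910136] [-170.46016906   -1.01518403  -90.1857711 ]
side [[420.8816591    0.         317.34752937]
 [  0.         420.8816591  202.86500513]
 [  0.           0.           1.        ]] [-0.10952577  0.          0.          0.          0.        ] [0.16069773 0.74998279 0.63048404] [-122.76829175   -0.39019791 -153.04106824]
0.1 [ 0.1612825  -0.62914038  0.23026924] [-1.79899870e+02 -1.79661709e-02  1.43705912e+01] 0.08520800071334711
```

View pics/top0.png

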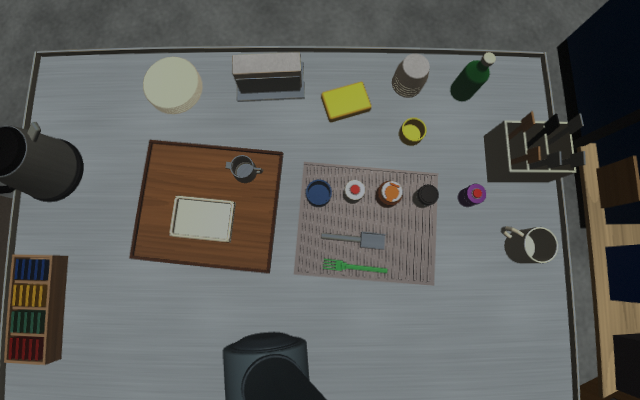

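View pics/side0.png

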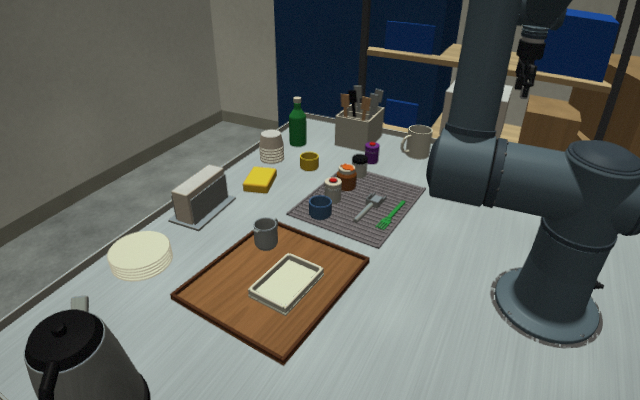

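The top picture shows the tray on the left at (206,206), with the dish at (202,219) and the jug at (242,168). The mat is on the right at (367,223). 
- **Ramekin:** blue at (319,193), look-alike yellow at (413,131).
- **Canister:** white lid with red button at (355,190). It could be mistaken for the black-lidded tin (427,196) or the purple one (475,195).
- **Jar:** orange flap at (392,192).
- **Scoop and fork:** scoop at (352,239) with its mouth to the image right; fork at (355,267) with tines to the image left.

Next I'll check these in close crops.

Run:
```python
import cv2
im=cv2.imread("pics/top0.png")
def crop(x0,y0,x1,y1,k,name):
    c=cv2.resize(im[y0:y1,x0:x1],None,fx=k,fy=k,interpolation=cv2.INTER_CUBIC)
    c=cv2.convertScaleAbs(c,alpha=1.5)
    for x in range(x0-x0%10+10,x1,10):
        cv2.line(c,((x-x0)*k,0),((x-x0)*k,6 if x%50 else 14),(0,255,255),1)
        cv2.putText(c,str(x),((x-x0)*k-10,22),0,.35,(0,255,255),1)
    for y in range(y0-y0%10+10,y1,10):
        cv2.line(c,(0,(y-y0)*k),(6,(y-y0)*k),(0,255,255),1); cv2.putText(c,str(y),(8,(y-y0)*k+4),0,.35,(0,255,255),1)
    cv2.imwrite(name,c)
crop(290,170,445,285,5,"pics/mat.png"); crop(125,135,290,275,4,"pics/tray.png")
```

```text
(no output)
```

View pics/mat.png

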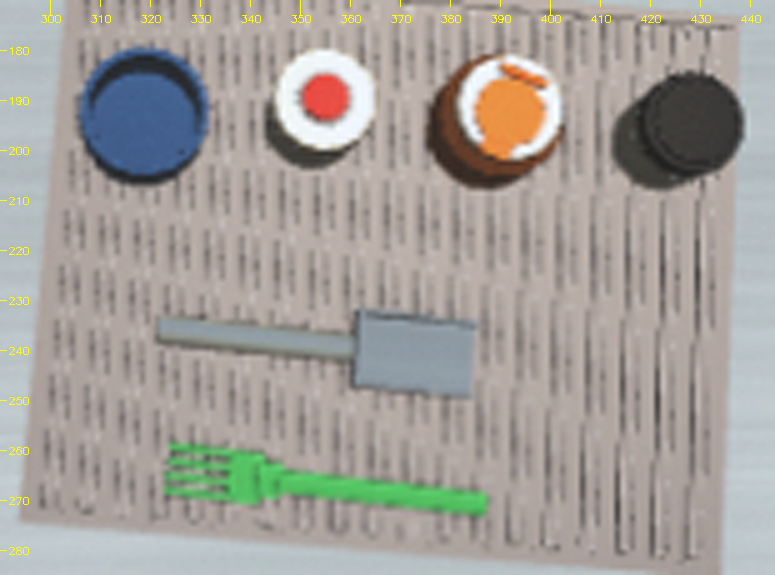

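View pics/tray.png

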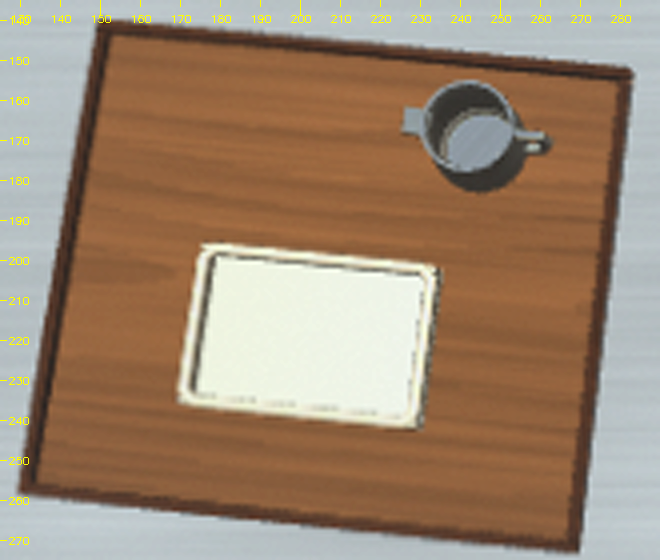

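The crops confirm the choice: blue pot (319,193), white lid with red button (355,190), amber jar with orange flap (392,192). The black tin at (428,194) stays. The scoop runs from (321,236) to (384,242) and the fork from (323,264) to (387,270). I read the tray and dish corners in the second crop. Now I'll localise them.

```bash
cat > loc.py <<'E'
import numpy as np, cv2
from scipy.spatial.transform import Rotation as Ro
CAM=dict(
top=(387.81334444,317.23978626,198.37340778,-0.07718241,[0.40269649,-0.05192285,0.91910136],[-170.46016906,-1.01518403,-90.1857711]),
side=(420.8816591,317.34752937,202.86500513,-0.10952577,[0.16069773,0.74998279,0.63048404],[-122.76829175,-0.39019791,-153.04106824]))
def par(c):
    f,cx,cy,k,o,a=CAM[c]
    return np.array([[f,0,cx],[0,f,cy],[0,0,1.]]),np.array([k,0,0,0,0.]),np.array(o),Ro.from_euler("xyz",a,degrees=True).as_matrix()
def pix2w(p,z,c="top"):
    K,D,o,R=par(c)
    n=cv2.undistortPoints(np.array(p,float).reshape(-1,1,2),K,D).reshape(-1,2)
    d=np.c_[n,np.ones(len(n))]@R.T
    return o+d*((z-o[2])/d[:,2])[:,None]
def proj(P,c="top"):
    K,D,o,R=par(c)
    q=(np.array(P,float).reshape(-1,3)-o)@R
    return cv2.projectPoints(q,np.zeros(3),np.zeros(3),K,D)[0].reshape(-1,2)
E
cat > meas.py <<'E'
from loc import *
M=lambda *p:[((u+.5)/5-.5+290,(v+.5)/5-.5+170) for u,v in p]
T=lambda *p:[((u+.5)/4-.5+125,(v+.5)/4-.5+135) for u,v in p]
np.set_printoptions(precision=4,suppress=True)
def box(pts,z):  # extents from 4 bbox mids -> centre, sizes
    w=pix2w(pts,z); return w.mean(0)[:2], np.linalg.norm(w[0]-w[1]),np.linalg.norm(w[2]-w[3])
def bb(F,x0,x1,y0,y1): xm,ym=(x0+x1)/2,(y0+y1)/2; return F((x0,ym),(x1,ym),(xm,y0),(xm,y1))
print("ram",box(bb(M,79,208,47,179),.048)); print("ram(185)",box(bb(M,79,208,47,185),.048))
print("can",box(bb(M,274,375,49,152),.066)); print("btn",box(bb(M,300,350,73,122),.071))
print("jar cap",box(bb(M,458,562,55,160),.070)); print("tin",box(bb(M,640,743,71,178),.069))
print("jug",box(bb(T,418,517,80,172),.068)); print("jug handle",pix2w(T((550,535/1)),.05)[0])
f=np.r_[pix2w(M((165,470)),.010),pix2w(M((487,503)),.013)];print("fork",f.mean(0),np.linalg.norm(f[0]-f[1]),np.degrees(np.arctan2(*(f[0]-f[1])[1::-1])))
s=np.r_[pix2w(M((473,361)),.026),pix2w(M((157,330)),.013)];s[:,2]=0;print("scoop",s.mean(0),np.linalg.norm(s[0]-s[1]),np.degrees(np.arctan2(*(s[0]-s[1])[1::-1])))
def rect(p,z):
    w=pix2w(p,z)[:,:2]; tl,tr,br,bl=w; n=np.linalg.norm
    ax=(tl-bl)+(tr-br); ay=(tl-tr)+(bl-br)
    print("rect",w.mean(0),"wid",n(tl-tr),n(bl-br),"dep",n(tl-bl),n(tr-br),"yaw",np.degrees(np.arctan2(ax[1],ax[0])),np.degrees(np.arctan2(-ay[0],ay[1])))
rect(T((100,22),(633,68),(580,552),(20,490)),.016)
rect(T((201,244),(441,266),(420,428),(178,402)),.028)
rect([(302.5,164),(437.5,173.5),(434,284),(294,274)],.006)
E
python3 meas.py
```

```text
ram (array([ 0.5635, -0.0703]), np.float64(0.05895288692565481), np.float64(0.06132567758497206))
ram(185) (array([ 0.5621, -0.0703]), np.float64(0.05893729905250669), np.float64(0.06407981944772428))
can (array([ 0.5658, -0.1512]), np.float64(0.04550239941086721), np.float64(0.04708812684512877))
btn (array([ 0.5662, -0.1509]), np.float64(0.02239947603982479), np.float64(0.02228079145183132))
jar cap (array([ 0.5619, -0.2342]), np.float64(0.04707169900639647), np.float64(0.04792549394539445))
tin (array([ 0.5544, -0.3169]), np.float64(0.047266448790048377), np.float64(0.049038478801266105))
jug (array([0.6196, 0.1033]), np.float64(0.05602057511877697), np.float64(0.053481476324877486))
jug handle [0.3919 0.0545 0.05  ]
fork [ 0.3942 -0.155   0.0115] 0.15001688518798584 83.87258559097512
scoop [ 0.459  -0.1497  0.    ] 0.14628258336217395 -96.16257737837404
rect [0.5413 0.1914] wid 0.32837290152996307 0.3297498726574053 dep 0.28466192522325945 0.28814917132526385 yaw -5.558033511220497 -5.586963096372584
rect [0.5059 0.1988] wid 0.14243095718276325 0.1416883364226035 dep 0.09284228598956261 0.09437067856753735 yaw -5.39583107691317 -5.56831297148876
rect [ 0.4974 -0.1879] wid 0.3307931170203021 0.32796705878816845 dep 0.26285099958589186 0.2657563706390538 yaw -4.444918510756399 -4.212846473204709
```

```bash
cat > ov.py <<'E'
from loc import *
def circ(x,y,r,z): a=np.linspace(0,2*np.pi,60); return np.c_[x+r*np.cos(a),y+r*np.sin(a),0*a+z]
def pl(x,y,yaw,pts,z):
    c,s=np.cos(np.radians(yaw)),np.sin(np.radians(yaw)); p=np.array(pts)
    return np.c_[x+c*p[:,0]-s*p[:,1],y+s*p[:,0]+c*p[:,1],np.zeros(len(p))+z]
def rc(a,b): return [(a,b),(-a,b),(-a,-b),(a,-b),(a,b)]
def overlay(img,cam,items,box,k,name):
    x0,y0,x1,y1=box; c=cv2.convertScaleAbs(cv2.resize(img[y0:y1,x0:x1],None,fx=k,fy=k,interpolation=cv2.INTER_CUBIC),alpha=1.6)
    for P in items:
        q=(proj(P,cam)-[x0,y0]+.5)*k-.5
        cv2.polylines(c,[np.round(q*8).astype(int).reshape(-1,1,2)],False,(0,255,255),1,cv2.LINE_AA,3)
    cv2.imwrite(name,c)
E
python3 - <<'E'
from ov import *
I=[circ(.5635,-.0703,.03,.048),circ(.5635,-.0703,.03,.006),circ(.5658,-.1512,.0235,.066),circ(.5662,-.1509,.0105,.071),circ(.5658,-.1512,.023,.006),circ(.5619,-.2342,.024,.070),
circ(.5619,-.2342,.029,.050),circ(.5619,-.2342,.029,.006),circ(.5544,-.3169,.0235,.069),circ(.6196,.1033,.028,.068),circ(.6196,.1033,.028,.006)]
I+=[pl(.5059,.1988,-5.5,rc(.0475,.07),.028),pl(.5413,.1914,-5.55,rc(.145,.165),.016),pl(.3942,-.155,83.9,rc(.075,.0055),.010),pl(.459,-.1497,-96.2,rc(.075,.007),.013),pl(.459,-.1497,-96.2,[(.017,.018),(.075,.018),(.075,-.018),(.017,-.018),(.017,.018)],.026)]
s=cv2.imread("pics/side0.png");t=cv2.imread("pics/top0.png")
overlay(s,"side",I,(165,140,435,365),3-0,"pics/ov_s.png");
E
```

```text
(no output)
```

View pics/ov_s.png

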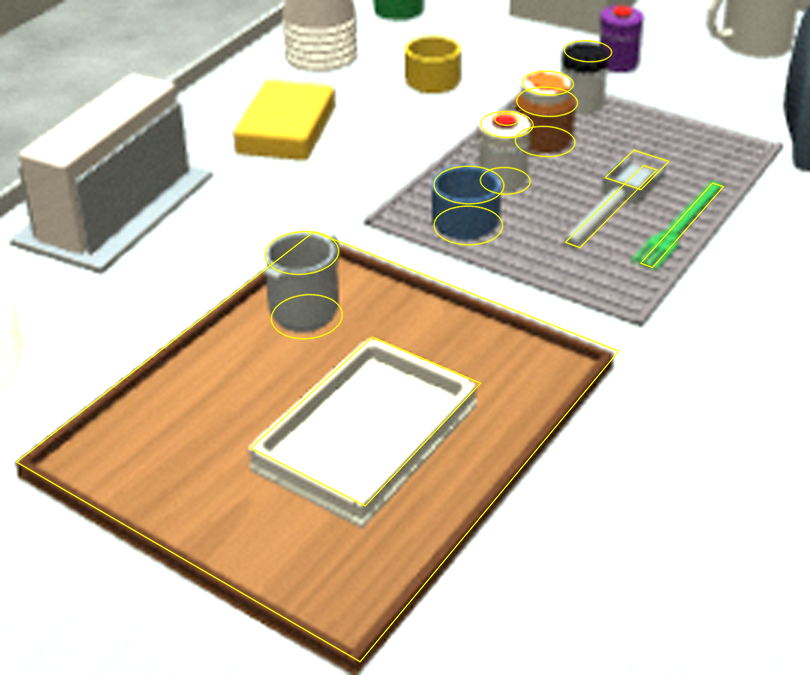

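The side overlay of positions measured from the top view fits to about 1 px: ramekin around (319,208), canister, jar, tin, jug, dish, fork and scoop all line up. I'll start with the ramekin and use it to check the bias between camera and robot.

```bash
cat > arm.py <<'E'
from station import *
import numpy as np
DISH=np.array([.5059,.1988]); YAW=-5.5; JUG=np.array([.6196,.1033]); UP=.17
c,s=np.cos(np.radians(YAW)),np.sin(np.radians(YAW))
def D(xp,yp): return DISH+[c*xp-s*yp, s*xp+c*yp]
jx,jy=np.array([[c,s],[-s,c]])@(JUG-DISH)
def pick(xy,yaw,z,open_,f):
    grip(open_)
    goto([*xy,UP-.03],[180,0,yaw]); line_to([*xy,z],feed=.12)
    grip(0,f); wait(.2); print("held",read_gripper_width(),read_gripper_force(),read_ee_pos())
    line_to([*xy,UP],feed=.2)
def place(xy,yaw,z,open_,guard=3,over=.002):
    goto([*xy,UP],[180,0,yaw]); line_to([*xy,z+.012],feed=.15)
    hit=line_to([*xy,z-over],feed=.02,guard=guard)
    print("down",hit,read_ee_pos()-[*xy,z],read_contact_force(),"w",read_gripper_width())
    grip(open_); wait(.2); line_to([*xy,UP],feed=.2)
    print("t",read_time())
E
python3 - <<'E'
from arm import *
from ov import *
print("jug in dish",jx,jy)
for xy,y in [((.394,-.155),83.9),(D(0,.11),-5.5),((.459,-.1516),83.8),(D(0,-.11),174.5),(D(0,0),174.5),(D(jx,.07),174.5),(D(jx,0),84.5)]:
    q=ik([*xy,.012],[180,0,y]); print(y,None if q is None else np.round(q))
pick((.5635,-.0703),83,.010,.085,45)
place(D(0,0),174.5,.015,.074)
goto([.40,-.155,.25],[180,0,83.9])
for n in("top","side"): cv2.imwrite(f"pics/{n}1.png",snapshot(n)["image"][:,:,::-1])
I=[circ(*D(0,0),.03,.053),pl(*D(0,0),YAW,rc(.0475,.07),.028),circ(*JUG,.028,.068),pl(.5413,.1914,-5.55,rc(.145,.165),.016)]
a="pics/a.png","pics/b.png"
overlay(cv2.imread("pics/top1.png"),"top",I,(155,145,290,275),4,a[0]); overlay(cv2.imread("pics/side1.png"),"side",I,(220,200,360,330),4,a[1])
A,B=map(cv2.imread,a); h=min(len(A),len(B)); 
E=cv2.hconcat([A[:h],B[:h]]); cv2.imwrite("pics/ram1.png",cv2.resize(E,None,fx=800/E.shape[1],fy=800/E.shape[1])); print(E.shape)
E
```

```text
jug in dish 0.12232981712002965 -0.08416267488251612
83.9 [-37.   4. 128.   0.  49. -31.]
-5.5 [ 20.  24. 102.  -0.  54. 116.]
83.8 [-32.  11. 119.  -0.  50. -26.]
174.5 [ -3.  13. 117.   0.  50. -87.]
174.5 [  9.  18. 111.   0.  51. -75.]
174.5 [ 13.  33.  89.   0.  58. -72.]
84.5 [ 7. 30. 94. -0. 56. 12.]
held 0.05856381801546982 48.96122257690877 [ 0.56452706 -0.07061804  0.01122542]
down True [-4.80328210e-05  1.00021554e-05  1.22640278e-03] [-0.39734574 -0.55825765  5.13491807] w 0.05836687967912973
t 9.6917
(520, 1100, 3)
```

View pics/ram1.png

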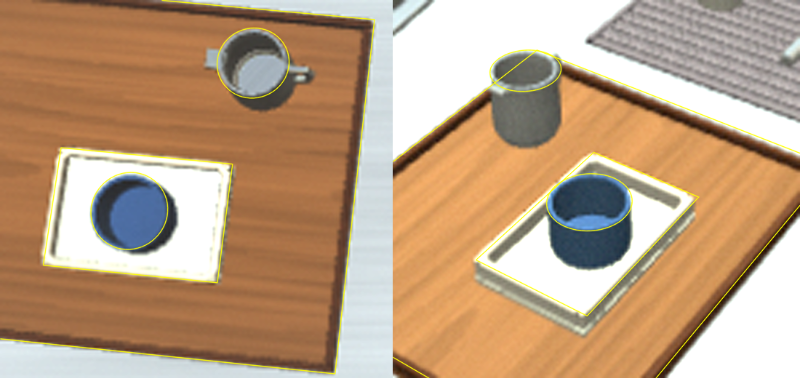

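The ramekin stands centred in the dish; its rim overlays at (130,212) on the left and (590,203) on the right, and the dish hasn't moved. Next are the fork and scoop.

Run:
```python
from arm import *
from ov import *
pick((.3942,-.155),83.9,.0078,.04,30)
place(D(0,.11),-5.5,.0078,.036)
pick((.4588,-.1516),83.8,.0085,.04,60)
place(D(0,-.11),174.5,.0085,.038)
goto([.42,-.2,.25],[180,0,84])
for n in("top","side"): cv2.imwrite(f"pics/{n}2.png",snapshot(n)["image"][:,:,::-1])
I=[circ(*JUG,.028,.068),pl(*DISH,YAW,rc(.0475,.07),.028),pl(*D(0,.11),YAW,rc(.075,.0055),.010),pl(*D(0,-.11),YAW,rc(.075,.007),.013),pl(.5413,.1914,-5.55,rc(.145,.165),.016)]
overlay(cv2.imread("pics/top2.png"),"top",I,(125,135,290,275),4,"pics/fs2.png")
```

```text
held 0.009880018992540285 30.772520899772644 [ 0.39470632 -0.15533382  0.00842773]
down True [-1.15492102e-04 -2.60852596e-05  6.82469964e-04] [-0.30036867 -0.51619344  3.39559884] w 0.009580884054890257
t 20.35
held 0.011300329599314771 58.76759648323059 [ 0.45945794 -0.15195878  0.00939825]
down True [-5.77968023e-05  2.02506279e-05  9.14516814e-04] [-1.48581832  0.07871257  4.23593922] w 0.011215009054996191
t 29.6917
```

View pics/fs2.png

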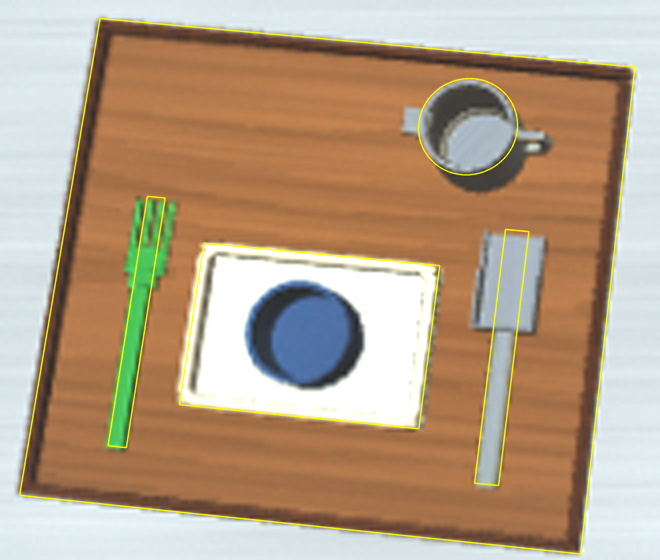

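Fork and scoop lie on their outlines (fork centred at about (138,322), scoop at about (503,358)), tines and mouth pointing away, and the dish and jug haven't moved. Jar and canister are next.

Run:
```python
from arm import *
from ov import *
pick((.5619,-.2342),83,.010,.085,50)
place(D(jx,.07),174.5,.010,.07)
pick((.5660,-.1511),83,.024,.07,45)
place(D(jx,(.07+jy)/2),84.5,.024,.06)
goto([.42,-.25,.25],[180,0,84])
for n in("top","side"): cv2.imwrite(f"pics/{n}3.png",snapshot(n)["image"][:,:,::-1])
j,k=D(jx,.07),D(jx,(.07+jy)/2)
I=[circ(*JUG,.028,.068),pl(*DISH,YAW,rc(.0475,.07),.028),circ(*D(0,0),.03,.053),circ(*j,.024,.070),circ(*k,.0235,.066),pl(*D(0,.11),YAW,rc(.075,.0055),.010),pl(*D(0,-.11),YAW,rc(.075,.007),.013),circ(.5544,-.3169,.0235,.069)]
overlay(cv2.imread("pics/top3.png"),"top",I,(125,135,290,275),4,"pics/end_t.png")
overlay(cv2.imread("pics/side3.png"),"side",I,(165,140,435,340),3-0,"pics/end_s.png")
```

```text
held 0.05672646450300974 54.045906357932836 [ 0.56276863 -0.23472105  0.0111757 ]
down True [-7.27479071e-05  2.06038330e-06  1.20144144e-03] [0.15657577 0.04418486 4.98416156] w 0.05702659175363029
t 39.9417
held 0.045793477253894134 45.45812280848622 [ 0.56683621 -0.15145027  0.02512592]
down True [-2.01266749e-06  1.83871126e-05  1.10917943e-03] [-0.20074199 -0.55608947  5.24277446] w 0.04577817225130286
t 48.475
```

View pics/end_t.png

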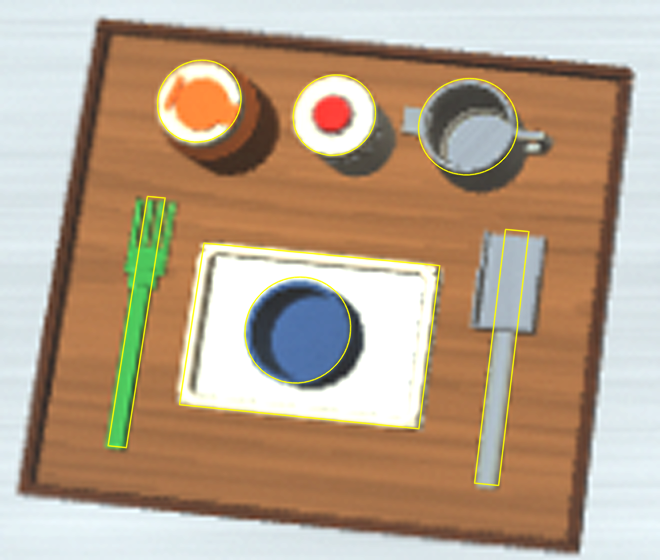

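View pics/end_s.png

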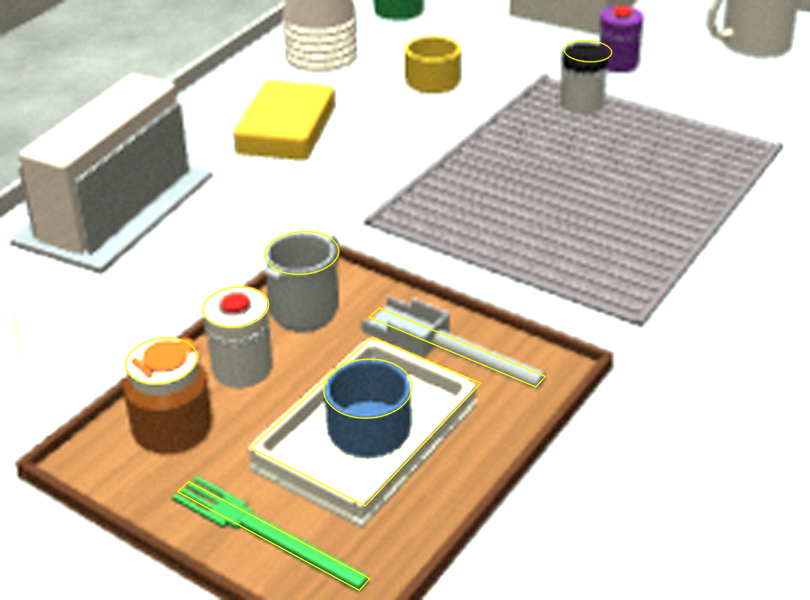

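Both views show everything on its outline: jar (200,102), canister (334,115) and jug (467,127) stand in one row without touching, the tin is still on the mat, and the arm is clear. I'm handing the job in.

```bash
python3 -c "
from station import *
print(finish_job(),read_time())"
```

```text
the job is handed in; nothing more can be done
the job is handed in; nothing more can be done
```

The tray is laid as asked, every item within about 2 mm of its spot in the final pictures, with the dish, jug and tin where they stood, and the job was handed in at about 50 s; no verdict came back.

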